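# Close up the tool chest

### The job

Close up the olive steel tool chest on the bench using only the fingertips: push both open drawers fully home, in either order, and then push the lid down until it is fully shut, easing it down rather than slamming it. Only push: do not pull the drawers further out, raise the lid or pick anything up, and leave the mug, the bottle and the tin where they stand.

Things in the scene. Friction and masses are not known exactly. Their poses are not given: they have to be found in the camera images.
- chest: Olive steel tool chest, fixed, 170 (x) x 320 (y) x 130 (z) mm without lid. Origin: centre of its underside, on the bench. Its +x points from the drawer side to the hinge side (away from the robot), +y to the left; turned up to 0.25 rad. Front face at x = -85 mm; the lid shuts on the rim at z = 130 mm. Two drawers side by side at z = 60 to 106 mm, a fixed blank panel below, an open well above.
- left_drawer (a joint): Drawer on the chest's +y side: how far it is out, in m; 0 = fully home (a solid stop), starts 0.03 to 0.065, travel to 0.1. Slides along the chest's x axis, opening to -x, on plain runners: friction about 1.5 N, no spring, stays where it is left. Its top is open.
- right_drawer (a joint): Drawer on the chest's -y side, otherwise the same as the left one.
- left_drawer_front (a point): Centre of the outer face of the left drawer's front plate, moving with it; axes as the chest's. Plate 148 mm wide (y), 46 mm high (z, +-23 mm from here), 8 mm thick. When home, this point is at chest x = -93, y = +78, z = 83 mm. A copper pull 45 mm wide, 8 mm high stands 12 mm proud, centred 13 mm below this point; the face above it is flat and free for pushing.
- right_drawer_front (a point): The same point on the right drawer; home at chest x = -93, y = -78, z = 83 mm.
- lid (a joint): Angle of the lid in rad: 0 = shut flat on the rim, grows as it rises; starts half open at 0.8 to 1.1. Hinged along the chest's far (+x) top edge. The hinge is stiff (friction about 0.55 N m, more than the lid's weight): the lid stays at any angle and must be pushed all the way down; a few newtons near the free edge do it.
- lid_hinge (a point): Middle of the hinge axis: chest x = +85, y = 0, z = 130 mm; the axis lies along the chest's y. This frame turns with the lid; in it the lid plate reaches from x = 0 to -172 mm, is 322 mm wide and 12 mm thick (z = 0 underside, 12 mm outer face), its outer face flat and plain.
- lid_edge (a point): Middle of the lid's free edge, on its outer (upper) face, at x = -172, z = 12 mm in the lid_hinge frame; moves and turns with the lid.
- mug: Bystander: blue ceramic mug, 80 mm across, 90 mm high, with a handle, standing on the bench beside the chest (left or right). Origin: centre of its underside.
- bottle: Bystander: white plastic bottle with an orange cap, 52 mm across, 110 mm high, standing on the bench at the other side of the chest. Origin: centre of its underside.
- tin: Bystander: flat brass-coloured tin with a pale metal top, 64 mm across, 32 mm high, standing on the bench in front of the chest, between it and the robot. Origin: centre of its underside.

How it is judged (in metres and radians):
On the way, in this order (a step that is already met when the one before it is completed fails the run):
1. both drawers are pushed home while the lid still stands open (value of joint each of left_drawer, right_drawer below 0.005 m and value of joint lid above 0.15 rad), for 0.2 s.
2. the lid is pushed shut (value of joint lid below 0.035 rad), for 0.2 s.
At the end, for the whole second after the job is handed in: Both drawers are within 5 mm of fully home, the lid is within 0.035 rad (about 6 mm at its free edge) of shut, and the mug, the bottle and the tin are within 20 mm of where they stood (value of joint each of left_drawer, right_drawer below 0.005 m and value of joint lid below 0.035 rad and distance of each of mug, bottle, tin from where it was at the start of the episode below 0.02 m); the robot touches nothing.
It fails at once if the lid is closed while a drawer still stands out (value of joint lid below 0.1 rad and value of joint any of left_drawer, right_drawer above 0.01 m).
It fails at once if the lid is slammed (faster than 3 rad/s) (velocity of joint lid below -3 rad/s).
It fails at once if the lid is lifted further open (value of joint lid above 1.25 rad).
It fails at once if a drawer is pulled further out (value of joint any of left_drawer, right_drawer above 0.085 m).
It fails at once if the mug, the bottle or the tin is moved, tipped over or picked up (distance of any of mug, bottle, tin from where it was at the start of the episode above 0.02 m or angle between any of mug, bottle, tin's own z axis and vertical above 0.35 rad).
It also fails if it takes over 58 s, if anything falls off the work surface, if the arm or the gripper's body presses on something with over 40 N, if the wrist force passes 120 N, or if a joint passes its speed limit or range.

### The arm

A 6-joint arm with a two-finger parallel gripper is mounted at the origin on the work surface. World frame = base frame: x ahead of the robot, y to its left, z up, the work surface at z = 0. Lengths are in m, angles in degrees, forces in N, time in s.
With the tool pointing down it reaches from about 0.3 to 0.75 m from the base axis. Payload 8.5 kg.
Tool frame: the origin (TCP) lies on the centre line of the jaws, within the pads' length; the fingertips stand 17 mm ahead of it and the grasp point (between the pads) lies 2 mm behind it (env.tcp_to_tips is the distance from the TCP to the fingertips, in m); z points along the fingers, y is the line along which they close (so a half turn about z gives the same grasp; the last joint's range is limited). The gripper opens to 85 mm and grips with 20 to 120 N. Pads are 22 mm wide; open, the fingers measure 114 mm over their backs; the gripper's body (76 mm by 85 mm) begins 54 mm behind the grasp point. The pads swing forward as they close: fully open they stand 13 mm farther back than shut.
Start: joints at [62.951, 21.807, 74.336, -0, 83.858, -12.336], TCP at [0.14, 0.532, 0.248] pointing down, gripper open.
Joint ranges: [-178.18, 178.18], [-50.72, 133.34], [12.68, 142.11], [-81.47, 261.47], [9.98, 163.14], [-165.26, 165.26]. Speed limits (degrees/s): [136.94, 136.94, 180, 180, 180, 180].

### API

Orientations are given as a 3x3 rotation matrix whose columns are the frame's x, y, z axes.
In Python, from rig import env gives the robot as it stands. The module is installed in compiled form; this text tells all that it offers.
- The arm moves only by the shell command python3 -m pendant 'ROWS' [FORCE]. ROWS is JSON, a list of rows, each a list of 7 numbers: the opening, from 0 (shut) to 1 (fully open), then the shift along the tool's x, y, z in m, then the turn, a rotation vector about the tool's x, y, z in rad. A call has 1 to 5 rows; each row is the pose to reach, as a shift and turn from the pose commanded when the call began, along the tool's axes at that moment; what a row does not reach only later rows make up. A row lasts 1/8 s, in which the tool goes at most 62.5 mm and 10.7 degrees, less where a joint would pass 70% of its speed; a pose out of reach is approached as far as the arm can. A call with a gripper value outside its range is refused whole. The fingers move at their own pace and stop on an object; FORCE is the grip in N (left out, the last holds). Time passes only in rows, so rows that repeat a pose let the fingers close. It gives the time, the measured TCP pose, the force, the opening and the grip force at its end, in the units of the state.
- env.observe(): the state, without advancing time (a new reading comes with each control period).
- env.get_image(name): name is "side" or "top" or "wrist"; returns a dict with "image" (400x640x3 uint8, blue, green, red), "fx", "fy", "cx", "cy" (pixels), "k1" (the pictures are not rectified: a ray, as slopes to the right and down, at radius r is drawn at 1 + k1 r^2 times it, then the intrinsics apply), "pose" (4x4, takes a point from camera to world coordinates). Camera axes: x right, y up, looking along -z (the intrinsics and any distortion apply to the point x, -y, -z); pixel columns grow to the right and rows downward; lengths in m; the calibration is good to about 2 mm. A picture is of the moment at which its call begins. There is no depth.
- env.close_job(): hands the job in; it is judged then, once.
Trained networks look in the newest picture that a camera, given by its name, has taken for a name from the list of things; names that differ only in an ending like _2 or _b are one class to them, and where a whole thing is asked for, a point or a joint stands for the part that bears it (a point fixed in the world has none). Each returns a list of dicts, best first, with "conf" (0 to 1); they miss things now and then, are a little off and sometimes report something else, mostly with a low value. They report only what shows in the picture. A call takes as long as a camera call.
- env.find_in(camera, thing): "bbox" ([centre column, centre row, width, height] in pixels, round what is visible of it).
- env.trace(camera, thing): "mask" (400x640 bool, what is visible of it) and "bbox" ([centre column, centre row, width, height] in pixels, round what is visible of it).
- env.tip_of(camera, thing): "centre" ([column, row] in pixels: a listed point, or the origin of a listed thing).
The state is a dict: "time_s": time; "q": joint angles; "qvel": joint speeds; "joint_efforts": joint torques, N m; "position": TCP position; "tool_rot": TCP orientation; "ft_force": force on the tool from outside, world axes, zero at the start; "wrist_torque": the same for the moment, N m; "grip_width": finger opening in m; "gripper_force": force on a finger pad.
Only numpy, scipy, OpenCV 4.12 (cv2) and the standard library are available. Lean on these libraries where they do the work, as an engineer would, in place of code of your own. Each camera call takes 0.05 s, during which the arm holds its last target. There are 200 camera calls.

## Working session

There is one attempt and no reset: what is moved stays moved. The work goes in short steps, Python scripts to look and compute and a shell command to move; the robot and the scene stay as the last step left them, time stands still between calls to the robot, and variables do not carry over. Pictures are saved under pics/ and viewed, at most 10 in all, crops included, and the job is handed in when it is done.

```bash
mkdir -p pics; cat > h.py <<'E'
import numpy as np, cv2
from rig import env
def proj(im,P):
    P=np.atleast_2d(P); T=np.linalg.inv(im["pose"]); c=P@T[:3,:3].T+T[:3,3]
    u=c[:,0]/-c[:,2]; v=-c[:,1]/-c[:,2]; s=1+im["k1"]*(u*u+v*v)
    return np.c_[im["fx"]*u*s+im["cx"], im["fy"]*v*s+im["cy"]]
def ray(im,p):
    x,y=(p[0]-im["cx"])/im["fx"],(p[1]-im["cy"])/im["fy"]; u,v=x,y
    for _ in range(10):
        s=1+im["k1"]*(u*u+v*v); u,v=x/s,y/s
    d=im["pose"][:3,:3]@np.array([u,-v,-1]); return im["pose"][:3,3],d
def atz(im,p,z):
    o,d=ray(im,p); return o+d*(z-o[2])/d[2]
E
python3 - <<'E'
from h import *
ims=[]
for n in("side","top"):
    im=env.get_image(n); ims.append(im["image"])
    print(n,im["fx"],im["k1"],im["pose"][:3,3].round(3))
    for t in("chest","left_drawer_front","right_drawer_front","lid_hinge","lid_edge","mug","bottle","tin"):
        r=env.tip_of(n,t); print(t,[(np.round(q["centre"],1).tolist(),round(q["conf"],2)) for q in r[:2]])
cv2.imwrite("pics/a.png",ims[0]);cv2.imwrite("pics/b.png",ims[1])
o=env.observe();print(o["tool_rot"].round(3) if hasattr(o["tool_rot"],'round') else o["tool_rot"],o["time_s"])
E
```

```text
side 488.70750623900085 -0.10173651931950342 [0.238 0.582 0.931]
chest [([271.5, 245.6], 0.6), ([357.2, 285.5], 0.31)]
left_drawer_front [([296.5, 278.6], 0.87)]
right_drawer_front [([345.5, 228.4], 0.82)]
lid_hinge [([233.3, 194.7], 0.6)]
lid_edge [([254.2, 158.9], 0.65)]
mug [([214.7, 349.4], 0.75)]
bottle [([331.7, 175.6], 0.97)]
tin [([357.7, 283.4], 0.93)]
top 453.245107079596 -0.08470570575807494 [0.396 0.004 1.036]
chest [([300.3, 173.6], 0.91)]
left_drawer_front [([258.3, 222.5], 0.63)]
right_drawer_front [([332.3, 235.9], 0.92)]
lid_hinge [([302.8, 117.3], 0.77)]
lid_edge [([291.5, 136.5], 0.91)]
mug [([190.4, 189.4], 0.78)]
bottle [([414.5, 181.5], 0.7)]
tin [([301.2, 273.2], 0.57)]
[[-0.967  0.254 -0.   ]
 [ 0.254  0.967 -0.   ]
 [ 0.    -0.    -1.   ]] 0.9
```

View pics/a.png

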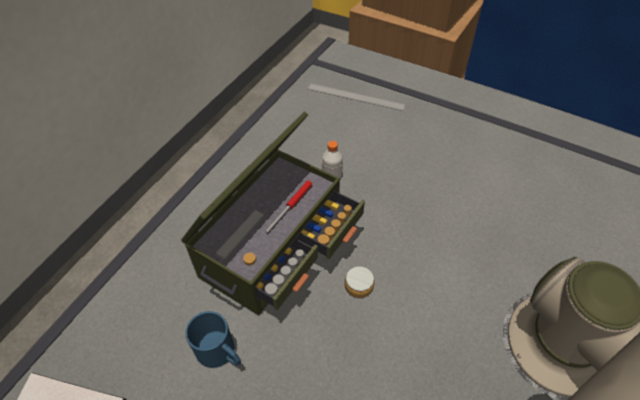

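View pics/b.png

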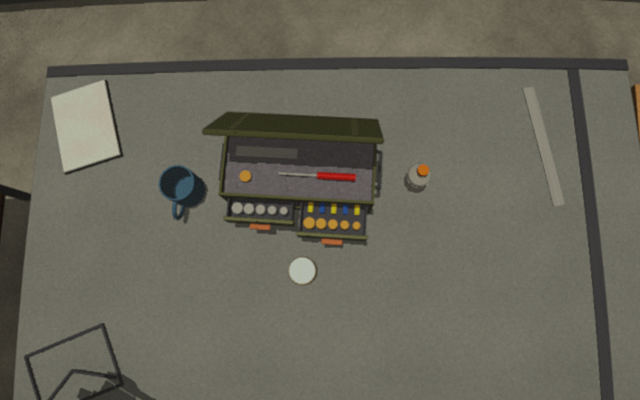

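The side view has the chest around (270,230), with the mug at (212,340), the bottle at (332,165) and the tin at (358,282). In the top view the drawer fronts are at (260,222) and (332,238), the tin at (302,271), and the lid's free edge runs along row ~135. Next I fit one model to all these points.

```bash
cat > fit.py <<'E'
from h import *
from scipy.optimize import least_squares
def model(p):
    x,y,a,dl,dr,L=p; R=np.array([[np.cos(a),-np.sin(a),0],[np.sin(a),np.cos(a),0],[0,0,1]])
    c=np.array([x,y,0]); w=lambda q:c+R@np.array(q)
    e=[.085-.172*np.cos(L)+.012*np.sin(L),0,.13+.172*np.sin(L)+.012*np.cos(L)]
    return dict(chest=w([0,0,0]),left_drawer_front=w([-.093-dl,.078,.083]),right_drawer_front=w([-.093-dr,-.078,.083]),lid_hinge=w([.085,0,.13]),lid_edge=w(e))
def fit():
    obs=[];tips={}
    for n in("side","top"):
        im=env.get_image(n)
        for t in("chest","left_drawer_front","right_drawer_front","lid_hinge","lid_edge","mug","bottle","tin"):
            r=env.tip_of(n,t)
            if not r: continue
            if t in("mug","bottle","tin"): print(n,t,atz(im,r[0]["centre"],0).round(3))
            else: obs.append((im,t,np.array(r[0]["centre"]),r[0]["conf"],n))
    f=lambda p:np.concatenate([(proj(im,m[t])[0]-c)*cf for m in[model(p)] for im,t,c,cf,n in obs])
    s=least_squares(f,[.55,.05,0,.05,.05,.95],loss="soft_l1",f_scale=2)
    print(s.x.round(4)); m=model(s.x)
    for im,t,c,cf,n in obs: print(n,t,(proj(im,m[t])[0]-c).round(1))
    for k in m: print(k,m[k].round(4))
    return s.x
if __name__=="__main__": fit()
E
python3 fit.py; python3 -c "
from rig import env
print(env.observe()['time_s'])"
```

```text
side mug [0.606 0.351 0.   ]
side bottle [0.812 0.001 0.   ]
side tin [0.429 0.081 0.   ]
top mug [0.614 0.349 0.   ]
top bottle [ 0.642 -0.188  0.   ]
top tin [0.424 0.076 0.   ]
[ 0.6486  0.0801 -0.057   0.0419  0.0577  1.0437]
side chest [-0.2  1.1]
side left_drawer_front [-0.5 -1.3]
side right_drawer_front [-0.1 -0.2]
side lid_hinge [ 0.7 -2.6]
side lid_edge [0.1 1.7]
top chest [ 2.4 -0.1]
top left_drawer_front [0.3 1.7]
top right_drawer_front [-0.2  0.2]
top lid_hinge [-0.6  0.8]
top lid_edge [-2.9 -3.6]
chest [0.6486 0.0801 0.    ]
left_drawer_front [0.5184 0.1657 0.083 ]
right_drawer_front [0.4936 0.0108 0.083 ]
lid_hinge [0.7334 0.0753 0.13  ]
lid_edge [0.6574 0.0796 0.2847]
1.8
```

```bash
python3 -m pendant '[[0,-0.05,-0.034,0,0,0,-0.04],[0,-0.1,-0.067,0,0,0,-0.08],[0,-0.15,-0.1,0,0,0,-0.12],[0,-0.2,-0.134,0,0,0,-0.16],[0,-0.25,-0.168,0,0,0,-0.2]]' 30
cat > to.py <<'E'
import sys; from h import *
o=env.observe(); R=np.array(o["tool_rot"]); t=np.array(list(map(float,sys.argv[1:4])))
print(o["time_s"],o["position"],R.round(3).tolist()); print((R.T@(t-o["position"])).round(4), "F",o["ft_force"],o["grip_width"])
E
python3 to.py .46 .169 .102
```

```text
time_s: 2.42
position: [0.3398, 0.3044, 0.2485]
tool_rot: [[-0.998, 0.055, 0.001], [0.055, 0.998, 0.0], [-0.001, 0.0, -1.0]]
ft_force: [0.7, 0.4, 0.7]
grip_width: 0.0004
gripper_force: 0.0
2.425 [0.33984971 0.30440685 0.24854699] [[-0.998, 0.055, 0.001], [0.055, 0.998, 0.0], [-0.001, 0.0, -1.0]]
[-0.1274 -0.1286  0.1466] F [0.67388243 0.41728046 0.67288352] 0.00037778754363799387
```

```bash
python3 -m pendant '[[0,-0.03,-0.03,0.035,0,0,0],[0,-0.06,-0.06,0.07,0,0,0],[0,-0.09,-0.09,0.105,0,0,0],[0,-0.12,-0.125,0.14,0,0,0],[0,-0.127,-0.129,0.147,0,0,0]]'
python3 - <<'E'
from h import *
a=env.get_image("wrist")["image"];b=env.get_image("side")["image"]
cv2.imwrite("pics/c.png",np.hstack([cv2.resize(a,(400,250)),cv2.resize(b[100:350,150:550],(400,250))]))
E
python3 to.py .56 .163 .102
```

```text
time_s: 3.05
position: [0.4589, 0.1681, 0.0995]
tool_rot: [[-0.998, 0.06, -0.003], [0.06, 0.998, -0.001], [0.003, -0.001, -1.0]]
ft_force: [-0.4, -0.9, 0.5]
grip_width: -0.0001
gripper_force: 0.0
3.15 [0.45853794 0.16972443 0.10093382] [[-0.998, 0.058, -0.001], [0.058, 0.998, 0.0], [0.001, -0.0, -1.0]]
[-0.1017 -0.0008 -0.0012] F [-0.17999697 -0.65105588  0.48627543] 0.0005007618158336308
```

View pics/c.png

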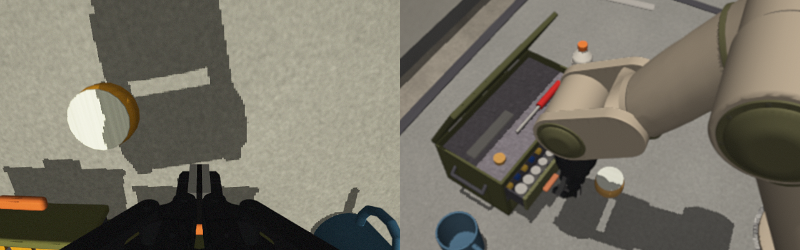

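The fingers are in front of the left drawer face and above the copper pull (wrist picture around (200,230)), and the tin is clear. Pushing now.

```bash
python3 -m pendant '[[0,-0.02,0,0,0,0,0],[0,-0.035,0,0,0,0,0],[0,-0.05,0,0,0,0,0],[0,-0.06,0,0,0,0,0],[0,-0.07,0,0,0,0,0]]'
python3 -m pendant '[[0,-0.006,0,0,0,0,0],[0,-0.011,0,0,0,0,0],[0,-0.014,0,0,0,0,0],[0,-0.014,0,0,0,0,0]]'
```

```text
time_s: 3.78
position: [0.528, 0.1668, 0.102]
tool_rot: [[-0.998, 0.056, 0.0], [0.056, 0.998, 0.0], [0.0, 0.0, -1.0]]
ft_force: [-1.7, 1.9, 0.8]
grip_width: 0.0002
gripper_force: 1.0
time_s: 4.28
position: [0.5424, 0.1651, 0.1012]
tool_rot: [[-0.998, 0.057, 0.0], [0.057, 0.998, -0.0], [-0.0, -0.0, -1.0]]
ft_force: [0.5, 0.1, 0.4]
grip_width: 0.0001
gripper_force: 0.0
```

```bash
python3 -m pendant '[[0,-0.002,0,0,0,0,0],[0,-0.004,0,0,0,0,0],[0,-0.006,0,0,0,0,0],[0,-0.006,0,0,0,0,0]]'
python3 -m pendant '[[0,-0.002,0,0,0,0,0],[0,-0.003,0,0,0,0,0],[0,-0.003,0,0,0,0,0]]'
```

```text
time_s: 4.78
position: [0.5484, 0.1648, 0.1013]
tool_rot: [[-0.998, 0.057, 0.0], [0.057, 0.998, 0.0], [-0.0, 0.0, -1.0]]
ft_force: [-0.4, -0.6, -0.0]
grip_width: 0.0003
gripper_force: 0.1
time_s: 5.15
position: [0.5513, 0.1647, 0.1013]
tool_rot: [[-0.998, 0.057, 0.0], [0.057, 0.998, -0.0], [-0.0, -0.0, -1.0]]
ft_force: [-0.3, -0.5, -0.2]
grip_width: -0.0
gripper_force: 0.3
```

```bash
python3 -m pendant '[[0,-0.002,0,0,0,0,0],[0,-0.004,0,0,0,0,0],[0,-0.004,0,0,0,0,0]]'
python3 - <<'E'
from h import *
b=env.get_image("side");
for n in("left_drawer_front","right_drawer_front"): print(n,env.tip_of("side",n)[:1])
x=b["image"][170:320,220:400]
cv2.imwrite("pics/d.png",cv2.resize(x,(720,600)))
E
```

```text
time_s: 5.52
position: [0.5539, 0.1645, 0.1013]
tool_rot: [[-0.998, 0.057, -0.003], [0.057, 0.998, -0.0], [0.003, -0.0, -1.0]]
ft_force: [-8.3, 0.5, 5.0]
grip_width: 0.0002
gripper_force: 3.8
left_drawer_front [{'centre': [283.3, 268.7], 'conf': 0.92}]
right_drawer_front [{'centre': [345.1, 229.8], 'conf': 0.92}]
```

View pics/d.png

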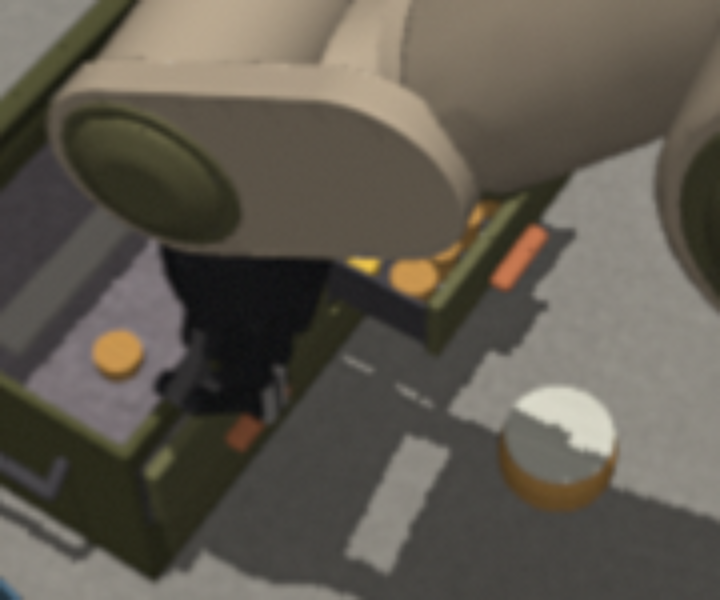

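```bash
python3 -m pendant '[[0,-0.002,0,0,0,0,0],[0,-0.002,0,0,0,0,0]]'; python3 -m pendant '[[0,0.05,0,0,0,0,0],[0,0.11,0,0,0,0,0],[0,0.11,-0.06,0,0,0,0],[0,0.11,-0.12,0,0,0,0],[0,0.11,-0.147,0,0,0,0]]'; python3 fit.py | grep -v chest; python3 to.py .535 .002 .101
```

```text
time_s: 5.92
position: [0.554, 0.1645, 0.1013]
tool_rot: [[-0.998, 0.056, -0.008], [0.056, 0.998, -0.0], [0.008, -0.001, -1.0]]
ft_force: [-17.3, -0.7, 10.6]
grip_width: -0.0001
gripper_force: 8.4
time_s: 6.55
position: [0.4393, 0.0216, 0.1017]
tool_rot: [[-0.998, 0.059, 0.002], [0.059, 0.998, -0.0], [-0.002, -0.0, -1.0]]
ft_force: [0.0, 0.5, -0.0]
grip_width: 0.0
gripper_force: 0.0
side mug [0.608 0.349 0.   ]
side bottle [ 0.631 -0.192  0.   ]
side tin [0.424 0.082 0.   ]
top mug [0.606 0.342 0.   ]
top bottle [ 0.632 -0.183  0.   ]
[ 0.6502  0.0788 -0.0587 -0.0022  0.0584  1.0166]
side left_drawer_front [ 0.4 -0.1]
side right_drawer_front [ 0.9 -0.6]
side lid_hinge [ 0.1 -2.3]
side lid_edge [-0.   0.6]
top left_drawer_front [ 3.3 -0.2]
top right_drawer_front [-2.4 -0.6]
top lid_hinge [-0.5  2. ]
top lid_edge [-3.2 -0.2]
left_drawer_front [0.5641 0.162  0.083 ]
right_drawer_front [0.4945 0.0098 0.083 ]
lid_hinge [0.7351 0.0738 0.13  ]
lid_edge [0.6549 0.0785 0.2826]
7.45 [0.43895748 0.02385471 0.1013199 ] [[-0.998, 0.057, 0.0], [0.057, 0.998, -0.0], [-0.0, -0.0, -1.0]]
[-0.0971 -0.0164  0.0003] F [ 0.36887032 -0.52209029 -0.94614497] -0.00022445687100421978
```

```bash
python3 -m pendant '[[0,-0.02,-0.009,0,0,0,0],[0,-0.035,-0.009,0,0,0,0],[0,-0.05,-0.009,0,0,0,0],[0,-0.065,-0.009,0,0,0,0],[0,-0.08,-0.009,0,0,0,0]]'; python3 -m pendant '[[0,-0.01,0,0,0,0,0],[0,-0.018,0,0,0,0,0],[0,-0.023,0,0,0,0,0],[0,-0.026,0,0,0,0,0],[0,-0.026,0,0,0,0,0]]'
```

```text
time_s: 8.07
position: [0.5182, 0.0101, 0.1011]
tool_rot: [[-0.998, 0.057, -0.002], [0.057, 0.998, -0.0], [0.002, -0.0, -1.0]]
ft_force: [-2.0, -1.0, 1.2]
grip_width: -0.0001
gripper_force: 1.1
time_s: 8.7
position: [0.5435, 0.0089, 0.1012]
tool_rot: [[-0.998, 0.057, -0.002], [0.057, 0.998, 0.0], [0.002, -0.0, -1.0]]
ft_force: [-3.5, -0.7, 0.3]
grip_width: 0.0001
gripper_force: 2.1
```

```bash
python3 -m pendant '[[0,-0.002,0,0,0,0,0],[0,-0.004,0,0,0,0,0],[0,-0.005,0,0,0,0,0],[0,-0.005,0,0,0,0,0]]'; python3 -m pendant '[[0,0.03,0,0,0,0,0],[0,0.08,0,0,0,0,0],[0,0.08,0.03,-0.06,0,0,0],[0,0.08,0.05,-0.12,0,0,0],[0,0.08,0.07,-0.18,0,0,0]]'; python3 fit.py | grep -v chest; python3 to.py .64 .08 .33
```

```text
time_s: 9.2
position: [0.5438, 0.0089, 0.1012]
tool_rot: [[-0.998, 0.056, -0.014], [0.056, 0.998, 0.0], [0.014, -0.0, -1.0]]
ft_force: [-27.6, -3.6, 17.0]
grip_width: 0.0
gripper_force: 14.0
time_s: 9.82
position: [0.473, 0.0819, 0.278]
tool_rot: [[-0.998, 0.057, 0.002], [0.057, 0.998, 0.0], [-0.002, 0.0, -1.0]]
ft_force: [0.6, 0.3, -0.3]
grip_width: 0.0004
gripper_force: 0.0
side mug [0.609 0.353 0.   ]
side bottle [ 0.635 -0.191  0.   ]
top mug [0.609 0.341 0.   ]
top bottle [ 0.636 -0.19   0.   ]
top tin [0.423 0.07  0.   ]
[ 0.6508  0.0775 -0.0705 -0.0025 -0.0074  1.0104]
side left_drawer_front [ 1.6 -3.8]
side right_drawer_front [0.4 0.7]
side lid_hinge [ 0.6 -1.7]
side lid_edge [1.2 3.5]
top right_drawer_front [-1.  -0.3]
top lid_hinge [-0.9  2.6]
top lid_edge [ 0.5 -1.3]
left_drawer_front [0.566  0.1617 0.083 ]
right_drawer_front [0.5599 0.0058 0.083 ]
lid_hinge [0.7356 0.0715 0.13  ]
lid_edge [0.6545 0.0773 0.2821]
10.725 [0.47328631 0.08103541 0.27560246] [[-0.998, 0.057, 0.0], [0.057, 0.998, -0.0], [-0.0, -0.0, -1.0]]
[-0.1665  0.0084 -0.0544] F [-0.54240688  0.43928957 -0.26369437] -0.000446575544936628
```

```bash
python3 -m pendant '[[0,0,0,-0.035,0,0,0],[0,0,0.006,-0.068,0,0,0],[0,-0.05,0.006,-0.068,0,0,0],[0,-0.1,0.006,-0.068,0,0,0],[0,-0.15,0.006,-0.068,0,0,0]]'; python3 -m pendant '[[0,-0.04,0,0,0,0,0],[0,-0.075,0,0,0,0,0],[0,-0.083,0,0,0,0,0],[0,-0.083,0,0,0,0,0]]'; python3 to.py .697 .078 .292
```

```text
time_s: 11.35
position: [0.6248, 0.0785, 0.3437]
tool_rot: [[-0.998, 0.057, 0.0], [0.057, 0.998, 0.0], [-0.0, 0.0, -1.0]]
ft_force: [-0.5, -0.2, -0.1]
grip_width: 0.0003
gripper_force: 0.0
time_s: 11.85
position: [0.7067, 0.0737, 0.3426]
tool_rot: [[-0.998, 0.057, -0.001], [0.057, 0.998, 0.0], [0.001, 0.0, -1.0]]
ft_force: [-0.3, 0.8, 0.9]
grip_width: 0.0004
gripper_force: 0.0
11.85 [0.70669785 0.07370493 0.34258956] [[-0.998, 0.057, -0.001], [0.057, 0.998, 0.0], [0.001, 0.0, -1.0]]
[0.0099 0.0037 0.0506] F [-0.34312331  0.76867197  0.87857938] 0.000364506776558362
```

```bash
python3 -m pendant '[[0,0,0,0.02,0,0,0],[0,0,0,0.04,0,0,0],[0,0,0,0.052,0,0,0],[0,0,0,0.052,0,0,0]]'
python3 - <<'E'
from h import *
a=env.get_image("side")["image"][80:330,150:550];b=env.get_image("top")["image"][50:300,150:550]
cv2.imwrite("pics/e.png",np.hstack([a,b]))
E
```

```text
time_s: 12.35
position: [0.7058, 0.0739, 0.2913]
tool_rot: [[-0.998, 0.057, -0.001], [0.057, 0.998, 0.0], [0.001, 0.0, -1.0]]
ft_force: [-0.2, 0.2, 0.2]
grip_width: -0.0002
gripper_force: 0.0
```

View pics/e.png

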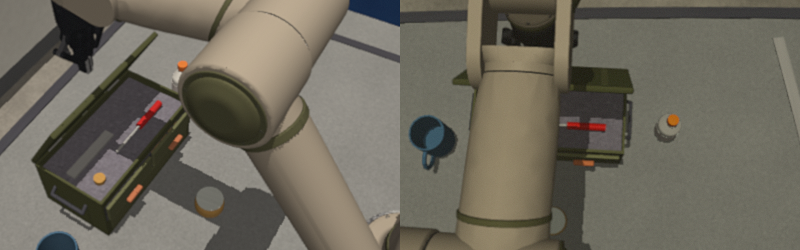

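The top and side views show both drawers flush. The gripper stands behind the lid's free edge (side crop (85,45)), and the mug, bottle and tin haven't moved. I now ease the lid along its arc.

```bash
python3 -m pendant '[[0,0.015,0,0.005,0,0,0],[0,0.029,0,0.011,0,0,0],[0,0.036,0,0.015,0,0,0],[0,0.044,0,0.019,0,0,0],[0,0.050,0,0.024,0,0,0]]'; python3 -m pendant '[[0,0.006,0,0.005,0,0,0],[0,0.011,0,0.009,0,0,0],[0,0.017,0,0.014,0,0,0],[0,0.022,0,0.020,0,0,0],[0,0.027,0,0.026,0,0,0]]'
```

```text
time_s: 13.08
position: [0.6565, 0.0767, 0.2685]
tool_rot: [[-0.998, 0.057, 0.002], [0.057, 0.998, -0.0], [-0.002, 0.0, -1.0]]
ft_force: [1.4, 0.5, 3.4]
grip_width: 0.0
gripper_force: 1.6
time_s: 13.7
position: [0.6289, 0.0783, 0.2412]
tool_rot: [[-0.998, 0.057, -0.0], [0.057, 0.998, 0.0], [0.0, 0.0, -1.0]]
ft_force: [-0.3, 1.3, 3.3]
grip_width: 0.0001
gripper_force: 1.5
```

Contact holds at about 3.5 N, so I continue the arc.

```bash
python3 -m pendant '[[0,0.005,0,0.006,0,0,0],[0,0.009,0,0.012,0,0,0],[0,0.013,0,0.018,0,0,0],[0,0.016,0,0.025,0,0,0],[0,0.020,0,0.031,0,0,0]]'; python3 -m pendant '[[0,0.003,0,0.007,0,0,0],[0,0.005,0,0.014,0,0,0],[0,0.007,0,0.021,0,0,0],[0,0.009,0,0.028,0,0,0],[0,0.010,0,0.034,0,0,0]]'; python3 -m pendant '[[0,0.001,0,0.006,0,0,0],[0,0.002,0,0.011,0,0,0],[0,0.002,0,0.015,0,0,0],[0,0.002,0,0.015,0,0,0]]'
```

```text
time_s: 14.32
position: [0.6094, 0.0792, 0.21]
tool_rot: [[-0.998, 0.057, 0.0], [0.057, 0.998, -0.0], [-0.0, -0.0, -1.0]]
ft_force: [3.0, -0.0, 1.5]
grip_width: 0.0001
gripper_force: 1.2
time_s: 14.95
position: [0.5991, 0.0799, 0.1761]
tool_rot: [[-0.998, 0.057, -0.001], [0.057, 0.998, -0.0], [0.001, -0.0, -1.0]]
ft_force: [-1.8, -0.5, 3.6]
grip_width: 0.0001
gripper_force: 1.4
time_s: 15.45
position: [0.5974, 0.08, 0.1611]
tool_rot: [[-0.998, 0.057, -0.0], [0.057, 0.998, -0.0], [0.0, -0.0, -1.0]]
ft_force: [-0.2, -0.0, 0.4]
grip_width: 0.0002
gripper_force: 0.0
```

```bash
python3 -m pendant '[[0,0,0,0.002,0,0,0],[0,0,0,0.003,0,0,0],[0,0,0,0.004,0,0,0],[0,0,0,0.004,0,0,0]]'
```

```text
time_s: 15.95
position: [0.5975, 0.08, 0.159]
tool_rot: [[-0.998, 0.057, 0.001], [0.057, 0.998, -0.0], [-0.001, -0.0, -1.0]]
ft_force: [-4.3, 0.2, 10.3]
grip_width: -0.0
gripper_force: 5.2
```

The tool stopped solid at TCP z 0.159, as predicted for a shut lid. I hold the press briefly, then lift off and check.

```bash
python3 -m pendant '[[0,0,0,0.002,0,0,0],[0,0,0,0.002,0,0,0]]';  python3 -m pendant '[[0,0,0,-0.03,0,0,0],[0,0,0,-0.08,0,0,0],[0,0.05,0,-0.13,0,0,0],[0,0.1,0,-0.15,0,0,0],[0,0.15,0,-0.15,0,0,0]]'
python3 fit.py | grep -v chest
python3 - <<'E'
from h import *
a=env.get_image("side")["image"][100:350,150:550];b=env.get_image("top")["image"][50:300,150:550]
cv2.imwrite("pics/f.png",np.hstack([a,b])); print(env.observe()["ft_force"])
E
```

```text
time_s: 16.2
position: [0.5975, 0.08, 0.1589]
tool_rot: [[-0.998, 0.057, 0.003], [0.057, 0.998, -0.001], [-0.003, -0.0, -1.0]]
ft_force: [-9.4, 0.5, 23.1]
grip_width: -0.0001
gripper_force: 11.4
time_s: 16.82
position: [0.4465, 0.0886, 0.3074]
tool_rot: [[-0.998, 0.057, 0.004], [0.057, 0.998, -0.0], [-0.005, -0.0, -1.0]]
ft_force: [0.2, 0.3, -0.2]
grip_width: -0.0002
gripper_force: 0.0
side mug [0.611 0.355 0.   ]
side bottle [ 0.63  -0.186  0.   ]
side tin [0.427 0.076 0.   ]
top mug [0.611 0.345 0.   ]
top bottle [ 0.634 -0.185  0.   ]
top tin [0.417 0.077 0.   ]
[ 6.492e-01  7.870e-02 -3.960e-02  4.000e-04 -8.900e-03  4.570e-02]
side left_drawer_front [ 0.5 -0.9]
side right_drawer_front [-1.9 -2.8]
side lid_hinge [-1.7 -1.1]
side lid_edge [ 2.7 -0.9]
top right_drawer_front [-2.2  0.8]
top lid_hinge [-0.3  1.4]
top lid_edge [-0.5  0.9]
left_drawer_front [0.559  0.1603 0.083 ]
right_drawer_front [0.5621 0.0041 0.083 ]
lid_hinge [0.7341 0.0753 0.13  ]
lid_edge [0.563  0.0821 0.1498]
[-1.55430942 -0.06328756  0.12697246]
```

View pics/f.png

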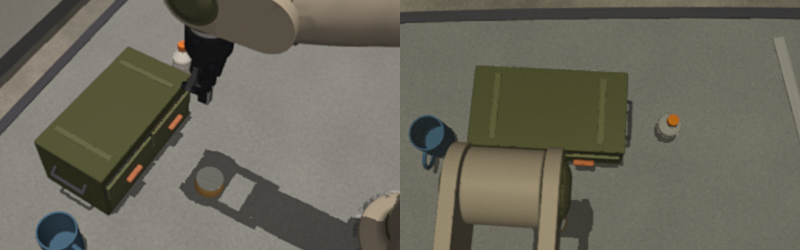

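The lid lies flat on the rim, both drawers are flush, and the mug, bottle and tin are where they were. The arm is clear, and the 23 N stop at the expected height confirms the lid is shut.

```bash
python3 -m pendant '[[0,0,0,0,0,0,0],[0,0,0,0,0,0,0]]' | head -1; python3 -c "
from rig import env
print(env.close_job())"
```

```text
time_s: 18.08
the job is handed in; nothing more can be done
None
```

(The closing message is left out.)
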